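# Wind down the filter-cassette clamp with its crank

## Robot

A 6-joint arm with a two-finger parallel gripper is mounted at the origin on the work surface. World frame = base frame: x ahead of the robot, y to its left, z up, the work surface at z = 0. Lengths are in m, angles in rad, forces in N, time in s.
With the tool pointing down it reaches from about 0.4 to 0.825 m from the base axis. Payload 7 kg.
Tool frame: the origin (TCP) lies between the finger pads; the fingertips stand 8 mm ahead of it and the grasp point (between the pads) lies 11 mm behind it (arm.finger_overhang is the distance from the TCP to the fingertips, in m); z points along the fingers, y is the line along which they close (so a half turn about z gives the same grasp; the last joint's range is limited). The gripper opens to 88 mm and grips with 3 to 60 N. Pads are 19 mm wide; open, the fingers measure 130 mm over their backs; the gripper's body (78 mm by 193 mm) begins 47 mm behind the grasp point.
Start: joints at [-0.923, 0.359, 0.012, 0, -1.224, -0.288], TCP at [0.238, -0.632, 0.21] pointing down, gripper open.
Joint ranges: [-3.07, 3.07], [-1.43, 2.12], [-1.02, 1.25], [-3.03, 1.67], [-3.05, -0], [-3.03, 3.03]. Speed limits (rad/s): [2.39, 2.39, 3.01, 3.14, 3.14, 3.14].

## Interface

Orientations are given as [roll, pitch, yaw] about the fixed x, y, z axes, in that order (R = Rz(yaw) Ry(pitch) Rx(roll)).
In Python, from station import arm gives the robot as it stands.
- The arm moves only by the tool move_arm, never from a script. Its argument "rows" is text: rows parted by semicolons, each of 7 numbers parted by spaces: the turn, a rotation vector about the tool's x, y, z in degrees, then the shift along the tool's x, y, z in m, then the finger opening in m, from 0 to 0.0876. A call has 1 to 8 rows; each row shifts and turns the commanded pose from where the row before left it, along the tool's axes as they then stand; what a row does not reach is not made up. A row lasts 1/8 s, in which the tool goes at most 62.5 mm and 10.7 degrees, less where a joint would pass 70% of its speed; a pose out of reach is approached as far as the arm can. A call is refused whole if a number of a shift passes 0.0625 or a number of a turn 10.7, either way. A call with a gripper value outside its range is refused whole. The fingers move at their own pace and stop on an object; "squeeze" is the grip in N (left out, the last holds). Time passes only in rows, so rows that do not move let the fingers close. It gives the time, the measured TCP pose, the force, the opening and the grip force at its end, in the units of the state.
- arm.get_state(): the state, without advancing time (a new reading comes with each control period).
- arm.grab_frame(name): name is "scene" or "top"; returns (picture, depth): 480x640x3 uint8, blue, green, red; 480x640 float32, m along the optical axis (not along the pixel's ray), 0 where there is no reading.
- arm.camera_model(name): a dict with "mtx" (3x3 intrinsics, pixels), "k1" (the pictures are not rectified: a ray, as slopes to the right and down, at radius r is drawn at 1 + k1 r^2 times it, then the intrinsics apply), "camera_from_world" (4x4, takes a point from world to camera coordinates). Camera axes: x right, y down, z forward; pixel columns grow to the right and rows downward; lengths in m; the calibration is good to about 2 mm. A picture is of the moment at which its call begins. camera_model takes no time and is no camera call.
- arm.job_done(): hands the job in; it is judged then, once.
The state is a dict: "t": time; "q": joint angles; "qd": joint speeds; "joint_efforts": joint torques, N m; "eef_pos": TCP position; "ee_rot": TCP orientation; "force": force on the tool from outside, world axes, zero at the start; "moment": the same for the moment, N m; "width": finger opening in m; "gripper_force": force on a finger pad.
Only numpy, scipy, OpenCV 4.12 (cv2) and the standard library are available. Lean on these libraries where they do the work, as an engineer would, in place of code of your own. Each camera call takes 0.05 s, during which the arm holds its last target. There are 200 camera calls.

## Task

Fit the loose crank fully onto the square end of the clamp's screw and wind it clockwise (seen from above), keeping the crank fully home on the square as the screw sinks, until the clamp plate has come down and grips the filter cassettes firmly - stop there, do not over-tighten. Then let go, leaving the crank on the screw, and leave everything else on the bench where it is.

Things in the scene. Friction and masses are not known exactly. Their poses are not given: they have to be found in the camera images.
- crank_hub (a point): centre of the loose crank's hub, half-way up: a steel block 32 x 32 x 26 mm high, sides parallel to the crank's x and y. The crank (0.3 kg) lies as it is used: hub and flat arm on the bench, handle upright. x points from the hub along the arm to the handle, z up. The arm is 20 mm wide and 10 mm high, level with the hub's underside, so the hub can be pinched across y
- crank_socket (a point): centre of the mouth of the crank's square socket, in the hub's underside (13 mm below crank_hub). The socket is 17.6 mm square, its sides parallel to the crank's x and y axes, and 19 mm deep
- crank_handle (a point): centre of the crank's upright handle, a black round grip 22 mm in diameter and 60 mm high that turns freely on its own pin; it stands 55 mm from the hub's axis along the crank's x, its centre 42.5 mm above the hub's underside (its top 72.5 mm, its foot 12.5 mm above)
- shaft (a point): shoulder of the clamp's screw: centre of the top of its 34 mm round collar, where the crank's hub sits when fully home (crank_socket then lies here). On it stands the 16 mm square end, 16 mm high, top 3 mm tapered, sides parallel to this point's x and y (the crank goes on in any of four ways). 190 mm above the bench and 29 mm above the bronze nut at the start; sinks 5 mm per clockwise turn
- screw (a joint): angle of the screw, rad, 0 at the start, growing clockwise seen from above (closing). The socket is loose on the square by about 7 degrees either way. Turning it free takes 0.25 N m, 4.5 N at the handle, felt while it moves (at rest friction holds the screw). After the plate meets the cassettes each further 0.1 rad adds about 0.08 N m, 1.4 N at the handle
- plate: the clamp's moving steel plate, 118 x 126 x 14 mm, origin at the centre of its underside; it sinks with the screw. Under it, fixed on the base, lie three white filter cassettes with black gaskets, 110 x 120 mm. It starts 13 to 16 mm above them (differs each time and must be felt for): 2.6 to 3.2 turns
- press: the clamp: steel base 140 x 200 x 30 mm, fixed, origin under its centre; two columns 83 mm to either side along y carry a crosshead 50 x 205 mm, top at 153 mm. Firm grip: the handle, while turning, needs 4 to 9 N more than running free (plate pressing with 280 to 620 N). Under 150 N is loose, over 900 N (13 N more) spoils the cassettes. Let go, it settles to about 300 N by itself
- spanner: a bystander: open-ended spanner 170 mm long, lying on the bench; origin under its middle
- beaker: a bystander: small glass beaker 52 mm in diameter, 70 mm high; origin under it
- jar: a bystander: white jar 56 mm in diameter, 60 mm high; origin under it
- bottle_a: a bystander: glass bottle with a blue cap, 70 mm in diameter, 150 mm high; origin under it
- bottle_b: a bystander: glass bottle with a blue cap, 56 mm in diameter, 120 mm high; origin under it
- wash_bottle: a bystander: white wash bottle with a green spout, 68 mm in diameter, 208 mm high; origin under it
Not all that is in view belongs to the job. Of the things that look like the part that bears crank_hub, the smallest one is meant.

How it is judged:
On the way, in this order (a step that is already met when the one before it is completed fails the run):
1. the crank sits fully home on the square end, before the screw has been turned far (distance between crank_socket and shaft below 0.004 m and angle between crank_socket's own z axis and vertical below 0.12 rad and value of joint screw below 1 rad), for 0.2 s.
2. the screw has been wound down with the crank until the plate grips the cassettes (contact force between plate and cassettes_c0 above 150 N and distance between crank_socket and shaft below 0.006 m), for 0.2 s.
At the end, for the whole second after the job is handed in: the plate presses on the cassettes with 150 to 900 N, the crank sits on the screw's square end with its socket mouth within 5 mm of the shoulder and leaning less than 0.12 rad, and the screw is at rest (contact force between plate and cassettes_c0 between 150 and 900 N and distance between crank_socket and shaft below 0.005 m and angle between crank_socket's own z axis and vertical below 0.12 rad and velocity of joint screw between -0.1 and 0.1 rad/s); the robot touches nothing.
It fails at once if the clamp is over-tightened: the plate presses on the cassettes with more than 900 N (contact force between plate and cassettes_c0 above 900 N).
It fails at once if the crank rides up or comes off the square by more than 8 mm once winding has begun (value of joint screw above 1 rad and distance between crank_socket and shaft above 0.008 m).
It fails at once if a bystander is pushed more than 20 mm or knocked over (distance of any of spanner, beaker, jar, bottle_a, bottle_b, wash_bottle from where it was at the start of the episode above 0.02 m or angle between any of beaker, jar, bottle_a, bottle_b, wash_bottle's own z axis and vertical above 0.5 rad).
It also fails if it takes over 72 s, if anything falls off the work surface, if the arm or the gripper's body presses on something with over 40 N, if the wrist force passes 120 N, or if a joint passes its speed limit or range.

## Working session

There is one attempt and no reset: what is moved stays moved. The work goes in short steps, Python scripts to look and compute and a tool call to move; the robot and the scene stay as the last step left them, time stands still between calls to the robot, and variables do not carry over. Pictures are saved under pics/ and viewed, at most 10 in all, crops included, and the job is handed in when it is done.

Besides the shell and the picture viewer there is one more tool, called after "Call:" as name(argument=value, ...), one argument or row to a line, values as JSON. move_arm: Moves the arm, as the interface text tells. Its arguments: {"type":"object","properties":{"rows":{"type":"string"},"squeeze":{"type":"number"}},"required":["rows"]}

```bash
mkdir -p pics; ls; python3 - <<'E'
from station import arm
import cv2,numpy as np
for n in("scene","top"):
    p,d=arm.grab_frame(n); cv2.imwrite(f"pics/{n}0.png",p); np.save(f"pics/{n}0.npy",d)
    m=arm.camera_model(n); print(n,np.round(m["mtx"],1).tolist(),m["k1"],np.round(m["camera_from_world"],3).tolist())
s=arm.get_state(); print(s)
E
```

```text
pics
scene [[440.8, 0.0, 318.1], [0.0, 440.8, 240.8], [0.0, 0.0, 1.0]] -0.042145127793775654 [[-0.803, 0.597, -0.006, 0.486], [0.31, 0.408, -0.859, 0.0], [-0.51, -0.691, -0.512, 1.086], [0.0, 0.0, 0.0, 1.0]]
top [[442.0, 0.0, 321.7], [0.0, 442.0, 241.7], [0.0, 0.0, 1.0]] -0.10424051361010639 [[-0.005, -1.0, 0.02, -0.106], [-0.994, 0.003, -0.113, 0.577], [0.113, -0.021, -0.993, 0.999], [0.0, 0.0, 0.0, 1.0]]
{'t': 0.1, 'q': array([-9.22916956e-01,  3.59322386e-01,  1.11452036e-02, -3.39309419e-04,
       -1.22411227e+00, -2.88101968e-01]), 'qd': array([ 0.00029217, -0.00225809,  0.0018515 ,  0.00222289, -0.00252044,
        0.00024981]), 'joint_efforts': array([-3.96663047e-03, -5.84161198e+01,  2.93751150e+01,  7.01563954e+00,
        1.01471512e-02, -5.32426498e-05]), 'eef_pos': array([ 0.23745772, -0.63134489,  0.20920396]), 'ee_rot': array([ 3.14007043e+00, -1.18445849e-04, -2.78193069e+00]), 'force': array([ 0.04706428, -0.40083858, -0.33613091]), 'moment': array([ 0.05310311, -0.01101243, -0.03379774]), 'gripper_force': 0.0, 'width': 0.08768150160751474}
```

View pics/top0.png

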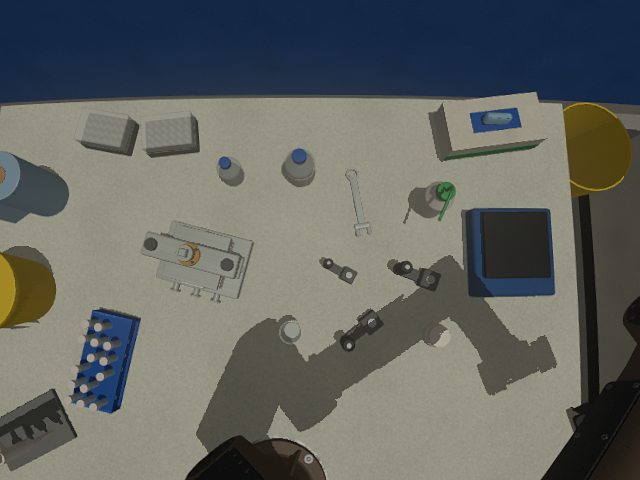

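View pics/scene0.png

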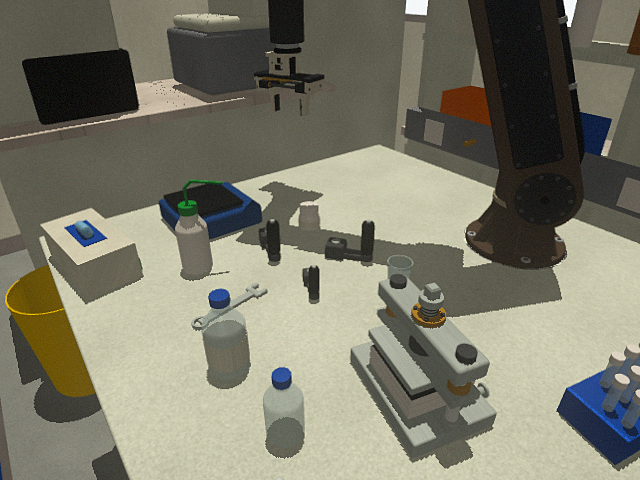

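Top view: the clamp's screw is at (188,254). Three crank-like parts are at (340,270), (414,275) and (362,330). The one at (340,270) looks smallest, which fits the description. I'll confirm that with sizes and a crop.

```bash
cat > h.py <<'E'
import cv2,numpy as np
from station import arm
def cloud(n,d):
    m=arm.camera_model(n); K=m["mtx"]; T=np.linalg.inv(m["camera_from_world"])
    v,u=np.mgrid[:480,:640]; x=(u-K[0,2])/K[0,0]; y=(v-K[1,2])/K[1,1]
    a,b=x.copy(),y.copy()
    for _ in range(6):
        s=1+m["k1"]*(a*a+b*b); a,b=x/s,y/s
    P=np.stack([a*d,b*d,d],-1)@T[:3,:3].T+T[:3,3]
    P[d==0]=np.nan
    return P
def proj(n,p):
    m=arm.camera_model(n); K=m["mtx"]; c=m["camera_from_world"]@np.r_[p,1]
    a,b=c[0]/c[2],c[1]/c[2]; s=1+m["k1"]*(a*a+b*b)
    return K[0,0]*a*s+K[0,2],K[1,1]*b*s+K[1,2]
E
python3 - <<'E'
from h import *
d=np.load("pics/top0.npy");P=cloud("top",d); p=cv2.imread("pics/top0.png")
g=P[200:360:8,300:470:8]; 
print("bench z",np.nanmedian(P[300:320,260:330,2]))
for nm,(u0,u1,v0,v1) in dict(a=(315,362,250,290),b=(380,445,255,295),c=(335,388,305,355)).items():
    Q=P[v0:v1,u0:u1].reshape(-1,3); Q=Q[Q[:,2]>.005]
    h=Q[Q[:,2]>.045]; b=Q[(Q[:,2]>.018)&(Q[:,2]<.034)]
    print(nm,len(Q),"ztop",Q[:,2].max().round(4),"handle",np.median(h,0).round(4),np.ptp(h[:,:2],axis=0).round(3),"hub-level",np.median(b,0).round(4),cv2.minAreaRect(b[:,:2].astype(np.float32)),len(b))
Q=P[225:285,150:235].reshape(-1,3)
for lo,hi in((.16,.186),(.186,.194),(.198,.215)):
    b=Q[(Q[:,2]>lo)&(Q[:,2]<hi)]; print(lo,len(b),np.median(b,0).round(4) if len(b) else'',cv2.minAreaRect(b[:,:2].astype(np.float32)) if len(b)>2 else '')
c=Q[(Q[:,2]>.14)&(Q[:,2]<.158)]; print("crosshead",c.mean(0),cv2.minAreaRect(c[:,:2].astype(np.float32)))
c=Q=P[200:320,130:270].reshape(-1,3); c=c[(c[:,2]>.022)&(c[:,2]<.034)]; print("base",cv2.minAreaRect(c[:,:2].astype(np.float32)))
A=cv2.resize(p[245:295,310:375],None,fx=8,fy=8,interpolation=cv2.INTER_CUBIC)[:,:400]
A=cv2.resize(p[235:355,310:450],None,fx=4,fy=4,interpolation=cv2.INTER_CUBIC)
B=cv2.resize(p[234:274,168:208],None,fx=6,fy=6,interpolation=cv2.INTER_CUBIC)
C=np.zeros((480,800,3),np.uint8);C[:,:560]=A;C[:240,560:]=B;cv2.imwrite("pics/crop1.png",C)
E
```

```text
bench z -0.00023275094963004506
a 390 ztop 0.0776 handle [ 0.524  -0.1216  0.0715] [0.02 0.02] hub-level [ 0.5006 -0.1699  0.0255] ((0.5099046230316162, -0.14956417679786682), (0.07920733839273453, 0.031972289085388184), 63.843448638916016) 193
b 737 ztop 0.104 handle [ 0.5125 -0.2885  0.0943] [0.027 0.028] hub-level [ 0.4878 -0.3528  0.0319] ((0.4993935823440552, -0.33105528354644775), (0.1095053181052208, 0.04338416829705238), 67.97429656982422) 168
c 750 ztop 0.1039 handle [ 0.3475 -0.1612  0.0948] [0.026 0.027] hub-level [ 0.3892 -0.2201  0.0323] ((0.3700142502784729, -0.19726872444152832), (0.043063391000032425, 0.10446817427873611), 36.57880401611328) 174
0.16 342 [0.526  0.154  0.1625] ((0.5364927053451538, 0.16210469603538513), (0.1793833076953888, 0.046332601457834244), 82.73004913330078)
0.186 137 [0.5364 0.166  0.1896] ((0.5368031859397888, 0.16865693032741547), (0.03145097196102142, 0.03195004165172577), 88.4615707397461)
0.198 76 [0.5372 0.167  0.2047] ((0.5376314520835876, 0.16806982457637787), (0.016491461545228958, 0.01626831851899624), 74.42134094238281)
crosshead [0.53582328 0.16227835 0.15249345] ((0.5363301038742065, 0.16378889977931976), (0.1957775354385376, 0.05079171806573868), 75.13888549804688)
base ((0.49007540941238403, 0.1968507468700409), (0.23273949325084686, 0.2477131336927414), 75.02607727050781)
```

View pics/crop1.png

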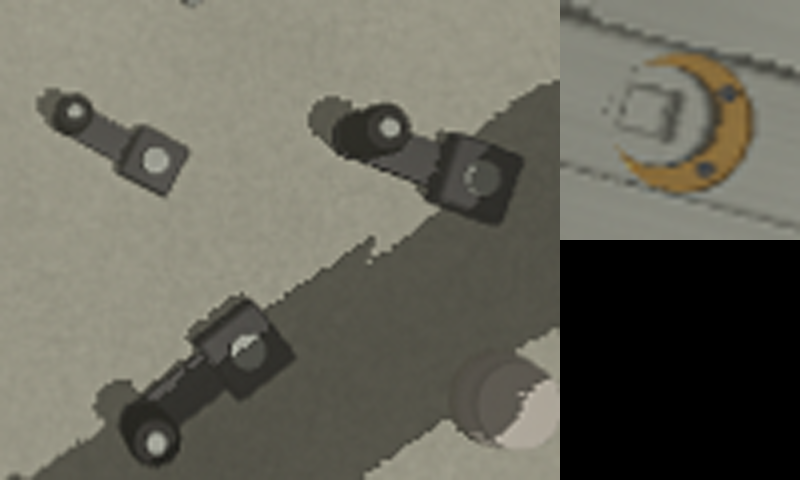

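Crop: the crank at full-image (340,270) is the smallest. Its hub is about 32 mm and its handle top at about 72 mm, against handle tops of about 95 mm on the other two at (414,275) and (362,330). It matches the given sizes. Hub is about (0.500,-0.1705), crank yaw about 64°. Shaft is about (0.537,0.168), with the square at about 75°. Now approaching.

Call:
move_arm(
  rows="0 0 0 -0.042 0.035 0 0.0876;0 0 0 -0.042 0.035 0 0.0876;0 0 0 -0.042 0.035 0 0.0876;0 0 0 -0.042 0.035 0 0.0876;0 0 0 -0.042 0.035 0 0.0876;0 0 0 -0.042 0.035 0 0.0876;0 0 0 -0.042 0.035 0 0.0876;0 0 0 -0.042 0.035 0 0.0876",
)

```text
t: 1.1
eef_pos: [0.454, -0.2496, 0.21]
ee_rot: [3.141, 0.0, -2.782]
force: [1.3, -0.1, -0.2]
width: 0.0874
gripper_force: 0.0
```

Call:
move_arm(
  rows="0 0 0 -0.036 0.0295 0 0.0876;0 0 0 -0.036 0.0295 0 0.0876;0 0 -8.7 0 0 0 0.0876;0 0 -8.7 0 0 0 0.0876;0 0 -8.7 0 0 0 0.0876;0 0 -8.7 0 0 0 0.0876;0 0 -8.6 0 0 0 0.0876;0 0 0 0 0 0 0.0876",
)

```text
t: 2.1
eef_pos: [0.4999, -0.1708, 0.2098]
ee_rot: [3.141, -0.0, -2.025]
force: [0.1, -0.1, 0.9]
width: 0.0878
gripper_force: 0.0
```

```bash
cat >> h.py <<'E'
def to(x,y,z,yawdeg):
    s=arm.get_state(); p=s["eef_pos"]; yaw=s["ee_rot"][2]
    d=np.array([x,y,z])-p; c,n=np.cos(yaw),np.sin(yaw)
    print("t",round(s["t"],2),"pos",p.round(4),"rot",np.degrees(s["ee_rot"]).round(2),"q",s["q"].round(2),"F",s["force"].round(2),"M",s["moment"].round(2),"w",round(s["width"],4),"g",round(s["gripper_force"],1))
    print("shift tool",np.round([d[0]*c+d[1]*n, d[0]*n-d[1]*c,-d[2]],4),"turn z",round(-((yawdeg-np.degrees(yaw)+180)%360-180),2))
E
python3 -c "
from h import *
to(.5,-.1705,.013,-116)"
```

```text
t 2.1 pos [ 0.4999 -0.1708  0.2098] rot [ 1.7997e+02 -1.0000e-02 -1.1604e+02] q [ 0.04  0.12 -0.31 -0.   -1.14 -0.5 ] F [ 0.09 -0.15  0.9 ] M [0.04 0.09 0.01] w 0.0878 g 0.0
shift tool [-0.0003  0.      0.1968] turn z -0.04
```

Call:
move_arm(
  rows="0 0 0 0 0 0.05 0.0876;0 0 0 0 0 0.05 0.0876;0 0 0 0 0 0.045 0.0876;0 0 0 0 0 0.03 0.0876;0 0 0 0 0 0.02 0.0876;0 0 0 0 0 0 0.02;0 0 0 0 0 0 0.02;0 0 0 0 0 0 0.02",
  squeeze=40,
)

```text
t: 3.1
eef_pos: [0.5009, -0.1708, 0.0162]
ee_rot: [-3.14, 0.001, -2.025]
force: [0.6, 0.2, -0.8]
width: 0.0629
gripper_force: 0.0
```

Call:
move_arm(
  rows="0 0 0 0 0 0 0.02;0 0 0 0 0 0 0.02;0 0 0 0 0 -0.01 0.02;0 0 0 0 0 -0.03 0.02;0 0 0 0 0 -0.05 0.02;0 0 0 0 0 -0.06 0.02;0 0 0 0 0 -0.06 0.02;0 0 0 0 0 -0.03 0.02",
)

```text
t: 4.1
eef_pos: [0.501, -0.1711, 0.2599]
ee_rot: [-3.136, 0.002, -2.024]
force: [0.7, -0.3, -0.2]
width: 0.02
gripper_force: 0.0
```

```bash
python3 -c "
from h import *
to(.537,.168,.2545,-105)"
```

```text
t 4.1 pos [ 0.501  -0.1711  0.2599] rot [-1.7969e+02  1.2000e-01 -1.1597e+02] q [ 0.04  0.08 -0.23  0.   -1.25 -0.5 ] F [ 0.74 -0.25 -0.21] M [ 0.06 -0.03 -0.05] w 0.02 g 0.0
shift tool [-0.3206  0.1162  0.0054] turn z -10.97
```

The fingers were slower than I allowed for, and closed after the lift had begun. I'll reopen and look at the crank again.

Call:
move_arm(
  rows="0 0 0 0 0 0 0.0876;0 0 0 0 0 0 0.0876;0 0 0 0 0 0 0.0876;0 0 0 0 0 0 0.0876;0 0 0 0 0 0 0.0876;0 0 0 0 0 0 0.0876;0 0 0 0 0 0 0.0876;0 0 0 0 0 0 0.0876",
)

```text
t: 5.1
eef_pos: [0.5002, -0.1708, 0.2551]
ee_rot: [-3.142, 0.0, -2.024]
force: [-0.7, 0.4, -0.1]
width: 0.0868
gripper_force: 0.0
```

```bash
python3 - <<'E'
from h import *
to(.5,-.1705,.0145,-116)
p,d=arm.grab_frame("scene"); cv2.imwrite("pics/scene1.png",p)
q,e=arm.grab_frame("top"); P=cloud("top",e)
A=cv2.resize(p[200:320,230:390],None,fx=3,fy=3); B=cv2.resize(q[230:310,300:380],None,fx=4.5,fy=4.5)
C=np.zeros((360,800,3),np.uint8);C[:,:480]=A;C[:320,480:]=B[:320,:320];cv2.imwrite("pics/c2.png",C)
for z in((.5,-.1705,.026),(.524,-.1216,.0725)):print(proj("top",z),proj("scene",z))
Q=P[240:295,310:365].reshape(-1,3)
h=Q[(Q[:,2]>.06)&(Q[:,2]<.09)];b=Q[(Q[:,2]>.022)&(Q[:,2]<.034)]
print(len(h),np.median(h,0) if len(h) else 0,len(b),np.median(b,0))
E
```

```text
t 5.1 pos [ 0.5002 -0.1708  0.2551] rot [-180.      0.   -115.98] q [ 0.04  0.09 -0.24 -0.   -1.24 -0.5 ] F [-0.67  0.39 -0.08] M [-0.02  0.1  -0.02] w 0.0868 g 0.0
shift tool [-2.000e-04  3.000e-04  2.406e-01] turn z 0.02
(np.float64(348.26391970974214), np.float64(274.36145493998674)) (np.float64(310.048196821187), np.float64(270.67095544703847))
(np.float64(327.992319695706), np.float64(262.91390379769024)) (np.float64(314.30617543174736), np.float64(266.69146495781445))
0 0 0 [nan nan nan]
  return _methods._mean(a, axis=axis, dtype=dtype,
  ret = um.true_divide(
```

View pics/c2.png

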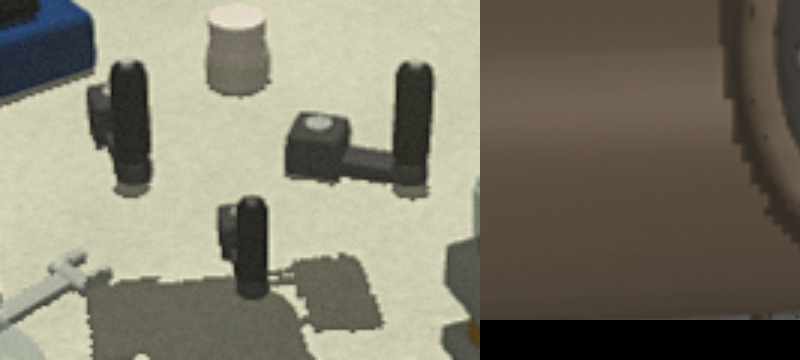

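Scene crop: the small crank hasn't moved. Its handle top is at about (314,267), exactly where predicted. The top view is blocked by the arm. I'll descend again and wait for the full close.

Call:
move_arm(
  rows="0 0 0 0 0 0.06 0.0876;0 0 0 0 0 0.06 0.0876;0 0 0 0 0 0.05 0.0876;0 0 0 0 0 0.04 0.06;0 0 0 0 0 0.02 0.05;0 0 0 0 0 0.01 0.02;0 0 0 0 0 0 0.02;0 0 0 0 0 0 0.02",
  squeeze=40,
)

```text
t: 6.2
eef_pos: [0.501, -0.1709, 0.0161]
ee_rot: [-3.14, 0.001, -2.024]
force: [0.1, 0.4, 0.4]
width: 0.0431
gripper_force: 0.0
```

Call:
move_arm(
  rows="0 0 0 0 0 0 0.02;0 0 0 0 0 0 0.02;0 0 0 0 0 0 0.02;0 0 0 0 0 0 0.02",
)

```text
t: 6.7
eef_pos: [0.5002, -0.1708, 0.0152]
ee_rot: [-3.141, 0.0, -2.024]
force: [-0.9, -0.1, 0.0]
width: 0.0198
gripper_force: 0.0
```

```bash
python3 -c "
from h import *
to(.5,-.1705,.0145,-116)"
```

```text
t 6.7 pos [ 0.5002 -0.1708  0.0152] rot [-1.7999e+02  1.0000e-02 -1.1599e+02] q [ 0.04  0.33 -0.55 -0.   -0.69 -0.5 ] F [-0.95 -0.07  0.03] M [0.07 0.04 0.07] w 0.0198 g 0.0
shift tool [-0.0002  0.0003  0.0007] turn z 0.01
```

```bash
python3 - <<'E'
from h import *
p,d=arm.grab_frame("scene"); P=cloud("scene",d)
A=cv2.resize(p[190:340,230:430],None,fx=4,fy=4); cv2.imwrite("pics/c3.png",A)
s=arm.get_state(); print("tcp px",proj("scene",s["eef_pos"]))
E
```

```text
tcp px (np.float64(309.99115969841), np.float64(274.826028544425))
```

View pics/c3.png

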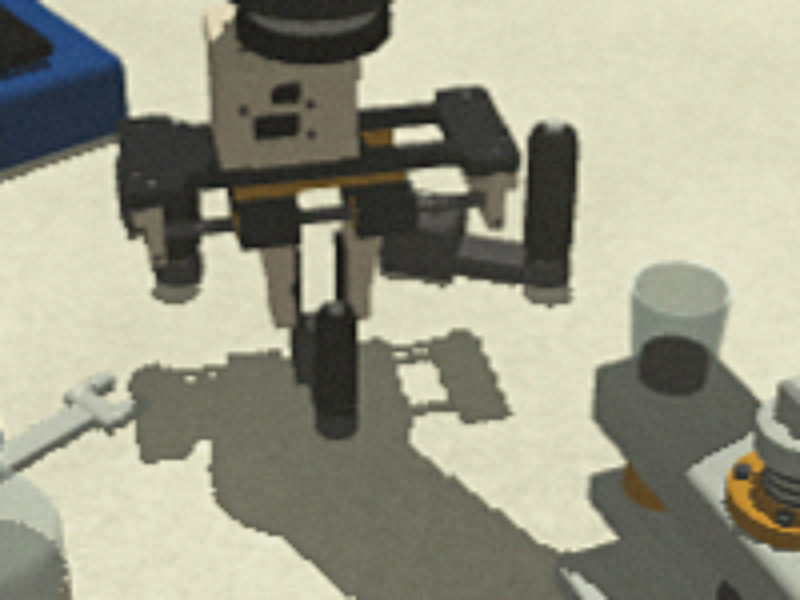

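```bash
python3 - <<'E'
from h import *
print("overhang",arm.finger_overhang)
p,d=arm.grab_frame("scene"); P=cloud("scene",d)
for u,v in((283,318),(283,300),(275,270),(365,310),(365,290),(365,260),(303,360),(303,340),(335,310),(335,400),(320,260)):
    print((u,v),P[190+round(v/4),230+round(u/4)].round(4),p[190+round(v/4),230+round(u/4)])
E
```

```text
overhang 0.008
(283, 318) [ 0.5227 -0.1709  0.0369] [ 89 109 113]
(283, 300) [ 0.5236 -0.169   0.0509] [ 93 114 119]
(275, 270) [ 0.5263 -0.1716  0.0678] [ 88 102 110]
(365, 310) [ 0.4853 -0.1513  0.0373] [ 77  92 100]
(365, 290) [ 0.4854 -0.1512  0.0524] [ 85 103 108]
(365, 260) [ 0.487  -0.1489  0.0715] [ 91 107 115]
(303, 360) [ 0.5175 -0.161   0.0148] [44 51 53]
(303, 340) [ 0.5144 -0.1651  0.0239] [47 57 54]
(335, 310) [ 0.5283 -0.1167  0.0738] [66 80 75]
(335, 400) [ 0.5317 -0.113   0.0241] [34 38 36]
(320, 260) [ 4.410e-01 -2.534e-01  3.000e-04] [189 216 219]
```

```bash
python3 - <<'E'
from h import *
P=cloud("scene",np.load("pics/scene0.npy"))
R=P[85:125,250:330].reshape(-1,3); R=R[np.linalg.norm(R[:,:2]-[.2375,-.6313],axis=1)<.12]
print("start tip z (expect .201):",np.sort(R[:,2])[:12].round(4)); 
p,d=arm.grab_frame("scene"); P=cloud("scene",d)
# finger-coloured points near tool axis now
s=arm.get_state()["eef_pos"]
R=P.reshape(-1,3); I=p.reshape(-1,3).astype(int); k=(np.linalg.norm(R[:,:2]-s[:2],axis=1)<.045)&(I[:,2]>I[:,0]+12)&(R[:,2]>.006)
print(np.sort(R[k][:,2])[:15].round(4))
E
```

```text
start tip z (expect .201): [0.2247 0.2248 0.2251 0.2256 0.226  0.2261 0.2261 0.2262 0.2266 0.2268
 0.2269 0.2269]
[0.0256 0.0269 0.0269 0.0337 0.0343 0.0348 0.0353 0.0354 0.0354 0.0357
 0.0359 0.0361 0.0364 0.0365 0.0367]
```

The depth images show the fingertips about 24 mm higher than the reported pose implies. They were at 0.2245 instead of 0.201 at the start, and are at 0.034 instead of 0.007 now. The xy readings agree to about 1 mm. I'll correct z by +24 mm, open, go down slowly and watch the force.

Call:
move_arm(
  rows="0 0 0 0 0 0 0.06;0 0 0 0 0 0 0.06;0 0 0 0 0 0 0.06;0 0 0 0 0 0 0.06;0 0 0 0 0 0 0.06;0 0 0 0 0 0.01 0.06;0 0 0 0 0 0.005 0.06;0 0 0 0 0 0 0.06",
)

```text
t: 7.85
eef_pos: [0.4996, -0.1708, -0.0007]
ee_rot: [3.14, -0.001, -2.024]
force: [0.5, -0.1, -0.5]
width: 0.06
gripper_force: 0.0
```

```bash
python3 - <<'E'
from h import *
to(.5,-.1705,-.010,-116)
p,d=arm.grab_frame("scene"); P=cloud("scene",d)
s=arm.get_state()["eef_pos"]
R=P.reshape(-1,3); I=p.reshape(-1,3).astype(int); k=(np.linalg.norm(R[:,:2]-s[:2],axis=1)<.065)&(I[:,2]>I[:,0]+12)&(R[:,2]>.006)
print(np.sort(R[k][:,2])[:15].round(4))
E
```

```text
t 7.85 pos [ 0.4996 -0.1708 -0.0007] rot [ 1.7992e+02 -4.0000e-02 -1.1599e+02] q [ 0.04  0.36 -0.56 -0.   -0.65 -0.5 ] F [ 0.54 -0.13 -0.46] M [0.02 0.08 0.02] w 0.06 g 0.0
shift tool [-0.0005 -0.0002  0.0093] turn z 0.01
[0.0104 0.0163 0.0171 0.0178 0.0181 0.0182 0.0189 0.0194 0.0196 0.0197
 0.0198 0.0198 0.0199 0.0199 0.02  ]
```

Call:
move_arm(
  rows="0 0 0 0 0 0.004 0.06;0 0 0 0 0 0.004 0.06;0 0 0 0 0 0 0.02;0 0 0 0 0 0 0.02;0 0 0 0 0 0 0.02;0 0 0 0 0 0 0.02;0 0 0 0 0 0 0.02;0 0 0 0 0 0 0.02",
  squeeze=40,
)

```text
t: 8.9
eef_pos: [0.4999, -0.1708, -0.0079]
ee_rot: [3.141, -0.0, -2.024]
force: [-2.8, 1.3, 3.9]
width: 0.0319
gripper_force: 39.9
```

Call:
move_arm(
  rows="0 0 0 0 0 -0.02 0.02;0 0 0 0 0 -0.05 0.02;0 0 0 0 0 -0.06 0.02;0 0 0 0 0 -0.06 0.02;0 0 0 0 0 -0.05 0.02;0 0 0 -0.02 0.007 0 0.02;0 0 0 -0.05 0.018 0 0.02;0 0 -5.5 -0.05 0.018 0 0.02",
)

```text
t: 9.9
eef_pos: [0.5138, -0.0429, 0.2317]
ee_rot: [3.141, 0.0, -1.928]
force: [0.8, -0.9, -3.3]
width: 0.0314
gripper_force: 39.9
```

```bash
python3 -c "
from h import *
to(.537,.168,.227,-105)"
```

```text
t 9.9 pos [ 0.5138 -0.0429  0.2317] rot [ 1.7999e+02  3.0000e-02 -1.1047e+02] q [ 0.3   0.08 -0.3  -0.   -1.19 -0.65] F [ 0.79 -0.91 -3.3 ] M [-0.05 -0.06 -0.  ] w 0.0314 g 39.9
shift tool [-0.2057  0.0521  0.0047] turn z -5.47
```

Call:
move_arm(
  rows="0 0 0 -0.042 0.011 0 0.02;0 0 0 -0.05 0.012 0 0.02;0 0 0 -0.05 0.012 0 0.02;0 0 0 -0.045 0.012 0 0.02;0 0 0 -0.019 0.005 0 0.02;0 0 -5.5 0 0 0 0.02;0 0 0 0 0 0 0.02;0 0 0 0 0 0 0.02",
)

```text
t: 10.9
eef_pos: [0.5374, 0.1665, 0.2319]
ee_rot: [3.141, -0.0, -1.835]
force: [0.3, 0.5, -2.9]
width: 0.0315
gripper_force: 39.9
```

```bash
python3 - <<'E'
from h import *
to(.537,.168,.227,-105)
p,d=arm.grab_frame("scene"); q,e=arm.grab_frame("top")
np.save("pics/s4.npy",d);np.save("pics/t4.npy",e);cv2.imwrite("pics/s4.png",p);cv2.imwrite("pics/t4.png",q)
A=cv2.resize(p[200:320,365:499],None,fx=3,fy=3,interpolation=cv2.INTER_CUBIC);B=cv2.resize(q[200:300,140:240],None,fx=3.6,fy=3.6)
cv2.imwrite("pics/c4.png",np.hstack([A,B]))
P=cloud("scene",d)
s=arm.get_state()["eef_pos"]
Q=P.reshape(-1,3);th=np.radians(75);R=np.array([[np.cos(th),np.sin(th)],[-np.sin(th),np.cos(th)]])
L=np.c_[(Q[:,:2]-s[:2])@R.T,Q[:,2]-(s[2]+.0079)]
h=L[(abs(L[:,0]-.055)<.025)&(abs(L[:,1])<.03)&(L[:,2]>.03)&(L[:,2]<.078)]
print("handle local: max x",np.percentile(h[:,0],[50,95]).round(4),"y",np.percentile(h[:,1],[2,50,98]).round(4),"z",h[:,2].max().round(4),len(h))
E
```

```text
t 10.9 pos [0.5374 0.1665 0.2319] rot [ 1.7999e+02 -1.0000e-02 -1.0514e+02] q [ 0.65  0.16 -0.21 -0.   -1.2  -0.91] F [ 0.31  0.52 -2.93] M [-0.13  0.11 -0.06] w 0.0315 g 39.9
shift tool [-0.0013  0.0007  0.0049] turn z -0.14
handle local: max x [0.0618 0.0662] y [-0.0128 -0.0076  0.0048] z 0.0777 746
```

View pics/c4.png

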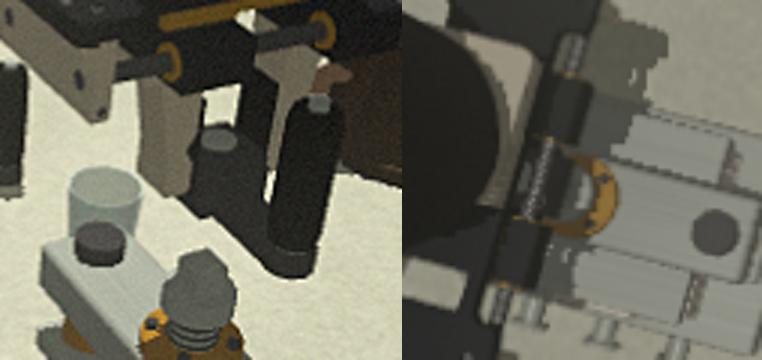

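```bash
python3 - <<'E'
from h import *
s=arm.get_state()["eef_pos"]; th=np.radians(75)
f=lambda u,v:((u-365)*3,(v-200)*3)
for nm,x,z in(("hubtop",0,.026),("hubbot",0,0),("handletop",.055,.0725),("handlefoot",.055,0.0)):
    print(nm,np.round(f(*proj("scene",[s[0]+x*np.cos(th),s[1]+x*np.sin(th),s[2]+.0079+z]))))
print("square top",np.round(f(*proj("scene",[.537,.168,.206]))),"collar",np.round(f(*proj("scene",[.537,.168,.19]))))
P=cloud("scene",np.load("pics/s4.npy"))
for u,v in((220,140),(210,190),(240,200),(200,255),(215,255),(300,180),(318,98),(300,250)): print((u,v),P[200+v//3,365+u//3].round(4))
# hub top & square from scene depth
Q=P.reshape(-1,3)
a=P[200+128//3:200+155//3,365+200//3:365+240//3].reshape(-1,3);print("hubtop",np.median(a,0).round(4))
k=(np.linalg.norm(Q[:,:2]-[.537,.168],axis=1)<.02)
for lo,hi in((.203,.209),(.187,.192)):
    b=Q[k&(Q[:,2]>lo)&(Q[:,2]<hi)]; print(lo,len(b),np.median(b,0).round(4),b.min(0).round(4),b.max(0).round(4))
E
```

```text
hubtop [218. 138.]
hubbot [210. 189.]
handletop [320. 103.]
handlefoot [289. 259.]
square top [203. 253.] collar [199. 281.]
(220, 140) [0.5387 0.1679 0.2668]
(210, 190) [0.5543 0.1786 0.2529]
(240, 200) [0.5438 0.1867 0.2484]
(200, 255) [0.5398 0.1674 0.2057]
(215, 255) [0.5343 0.1713 0.2055]
(300, 180) [0.562  0.224  0.2842]
(318, 98) [0.5519 0.2184 0.3148]
(300, 250) [0.5582 0.2276 0.2523]
hubtop [0.5395 0.1679 0.2668]
0.203 75 [0.5398 0.1697 0.2051] [0.5308 0.1616 0.203 ] [0.5464 0.1782 0.2066]
0.187 194 [0.5455 0.1753 0.1892] [0.5228 0.152  0.1871] [0.5555 0.1863 0.192 ]
```

```bash
python3 - <<'E'
from h import *
p=cv2.imread("pics/s4.png"); s=arm.get_state()["eef_pos"]; th=np.radians(74.86)
def panel(u0,v0,pts):
    A=cv2.resize(p[v0:v0+36,u0:u0+36],None,fx=11,fy=11,interpolation=cv2.INTER_CUBIC)
    for w,c in pts:
        q=[(np.array(proj("scene",x))-[u0,v0]+.5)*11 for x in w]
        cv2.polylines(A,[np.int32(q)],True,c,1)
    return A
def sq(c,a,t,z):
    R=np.array([[np.cos(t),-np.sin(t)],[np.sin(t),np.cos(t)]])
    return [np.r_[np.array(c)+R@(np.array(k)*a/2),z] for k in((1,1),(-1,1),(-1,-1),(1,-1))]
def circ(c,r,z): return [np.r_[c[0]+r*np.cos(a),c[1]+r*np.sin(a),z] for a in np.linspace(0,6.28,40)]
z0=s[2]+.0079
H=panel(422,226,[(sq(s[:2],.032,th,z0+.026),(0,255,0)),(circ(s[:2],.001,z0+.026),(0,0,255))])
c=(.537,.168)
S=panel(414,276,[(sq(c,.016,th,.203),(0,255,0)),(circ(c,.017,.190),(0,0,255)),(circ(c,.001,.206),(255,0,0))])
cv2.imwrite("pics/c5.png",np.hstack([H,S]))
E
```

```text
(no output)
```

View pics/c5.png

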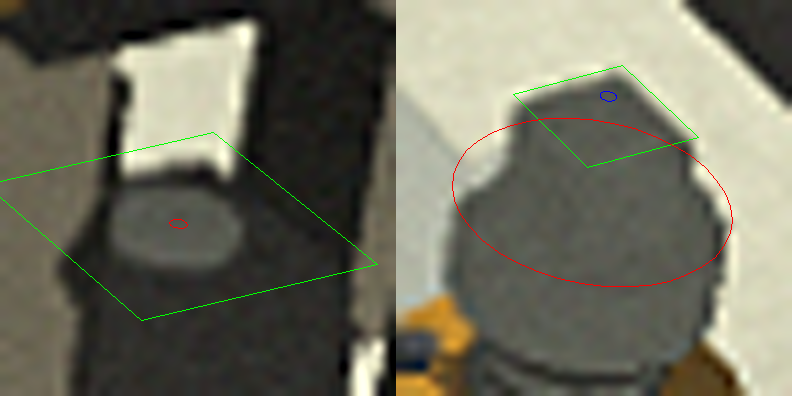

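Crop: the hub-top pin at panel (175,227) lies within about 0.5 mm of the prediction. The square and collar sit about 1 mm from my first estimate, so the refined shaft position is about (0.538,0.1685). Shifting 2 mm and lowering with the force watched.

Call:
move_arm(
  rows="0 0 0 -0.002 0 0.01 0.02;0 0 0 0 0 0.01 0.02;0 0 0 0 0 0.01 0.02;0 0 0 0 0 0.002 0.02;0 0 0 0 0 0.002 0.02;0 0 0 0 0 0.001 0.02;0 0 0 0 0 0 0.02",
)

```text
t: 11.88
eef_pos: [0.5381, 0.169, 0.1972]
ee_rot: [-3.141, 0.0, -1.832]
force: [0.7, -0.1, -2.9]
width: 0.0317
gripper_force: 39.9
```

```bash
python3 -c "
from h import *
to(.538,.1685,.182,-105)"
```

```text
t 11.88 pos [0.5381 0.169  0.1972] rot [-1.7999e+02  1.0000e-02 -1.0499e+02] q [ 0.65  0.19 -0.26  0.   -1.13 -0.91] F [ 0.65 -0.14 -2.9 ] M [-0.    0.08 -0.02] w 0.0317 g 39.9
shift tool [ 0.0005 -0.0001  0.0152] turn z 0.01
```

Call:
move_arm(
  rows="0 0 0 0 0 0.001 0.02;0 0 0 0 0 0.001 0.02;0 0 0 0 0 0.001 0.02;0 0 0 0 0 0.001 0.02;0 0 0 0 0 0 0.02",
)

```text
t: 12.5
eef_pos: [0.5379, 0.169, 0.1929]
ee_rot: [3.141, -0.0, -1.832]
force: [0.0, -0.7, -3.6]
width: 0.0313
gripper_force: 39.9
```

Call:
move_arm(
  rows="0 0 0 0 0 0.002 0.02;0 0 0 0 0 0.002 0.02;0 0 0 0 0 0.002 0.02;0 0 0 0 0 0.002 0.02;0 0 0 0 0 0.0015 0.02;0 0 0 0 0 0 0.02",
)

```text
t: 13.25
eef_pos: [0.5379, 0.169, 0.1833]
ee_rot: [3.141, -0.0, -1.832]
force: [-0.6, 0.7, -3.2]
width: 0.0316
gripper_force: 39.9
```

```bash
python3 -c "
from h import *
to(.538,.1685,.182,-105)"
```

```text
t 13.25 pos [0.5379 0.169  0.1833] rot [ 1.7998e+02 -1.0000e-02 -1.0499e+02] q [ 0.65  0.2  -0.28 -0.   -1.1  -0.91] F [-0.61  0.68 -3.16] M [0.17 0.44 0.01] w 0.0316 g 39.9
shift tool [ 0.0004 -0.0003  0.0013] turn z 0.01
```

Call:
move_arm(
  rows="0 0 0 0 0 0.0005 0.02;0 0 0 0 0 0.0005 0.02;0 0 0 0 0 0.0005 0.02;0 0 0 0 0 0 0.02",
)

```text
t: 13.75
eef_pos: [0.5379, 0.169, 0.1822]
ee_rot: [3.142, 0.0, -1.832]
force: [-3.2, 0.1, -0.3]
width: 0.0314
gripper_force: 39.9
```

Call:
move_arm(
  rows="0 0 0 0 0 0.0005 0.02;0 0 0 0 0 0 0.02;0 0 0 0 0 0 0.02",
)

```text
t: 14.12
eef_pos: [0.5379, 0.169, 0.1821]
ee_rot: [-3.141, 0.0, -1.832]
force: [-5.6, 0.6, 4.1]
width: 0.0318
gripper_force: 39.9
```

Home on the shoulder: TCP z is as predicted and the force has built up. Releasing and moving to the handle.

Call:
move_arm(
  rows="0 0 0 0 0 0 0.06;0 0 0 0 0 0 0.06;0 0 0 0 0 0 0.06;0 0 0 0 0 0 0.0876;0 0 0 0 0 0 0.0876;0 0 0 0 0 -0.01 0.0876;0 0 0 0 0 -0.03 0.0876;0 0 0 0 0 -0.038 0.0876",
)

```text
t: 15.12
eef_pos: [0.5377, 0.1688, 0.2605]
ee_rot: [3.141, -0.001, -1.832]
force: [0.5, 0.4, 0.1]
width: 0.0877
gripper_force: 0.0
```

```bash
python3 - <<'E'
from h import *
c,t=np.array([.538,.169]),np.radians(75)
to(c[0]+.055*np.cos(t),c[1]+.055*np.sin(t),.260,-105)
p,d=arm.grab_frame("scene"); P=cloud("scene",d).reshape(-1,3)
R=np.array([[np.cos(t),np.sin(t)],[-np.sin(t),np.cos(t)]]);L=np.c_[(P[:,:2]-c)@R.T,P[:,2]-.19]
h=L[(abs(L[:,0]-.055)<.025)&(abs(L[:,1])<.03)&(L[:,2]>.02)&(L[:,2]<.08)]
print("handle x",np.percentile(h[:,0],[50,95]).round(4),"y",np.percentile(h[:,1],[3,50,97]).round(4),"z",np.percentile(h[:,2],98).round(4))
for lo,hi in((.025,.04),(.04,.055),(.055,.07)):
    g=h[(h[:,2]>lo)&(h[:,2]<hi)]; print(lo,np.percentile(g[:,0],[50,95]).round(4),np.percentile(g[:,1],[5,95]).round(4))
b=L[(abs(L[:,0])<.012)&(abs(L[:,1])<.012)&(L[:,2]>.0)]; print("hubtop",np.median(b,0).round(4))
cv2.imwrite("pics/s6.png",p)
E
```

```text
t 15.12 pos [0.5377 0.1688 0.2605] rot [ 1.7996e+02 -6.0000e-02 -1.0498e+02] q [ 0.65  0.15 -0.16  0.   -1.27 -0.91] F [0.51 0.42 0.11] M [ 0.1  -0.05  0.04] w 0.0877 g 0.0
shift tool [-0.0553 -0.0003  0.0005] turn z 0.02
handle x [0.0623 0.0666] y [-0.0125 -0.0074  0.0034] z 0.0747
0.025 [0.0633 0.0666] [-0.0124  0.0025]
0.04 [0.0631 0.0668] [-0.0123  0.0024]
0.055 [0.0633 0.0667] [-0.0123  0.0025]
hubtop [ 0.0025 -0.0017  0.0258]
```

Call:
move_arm(
  rows="0 0 0 -0.03 0 0 0.0876;0 0 0 -0.025 0 0 0.0876;0 0 0 0 0 0.02 0.06;0 0 0 0 0 0.025 0.05;0 0 0 0 0 0.01 0.04;0 0 0 0 0 0 0.012;0 0 0 0 0 0 0.012;0 0 0 0 0 0 0.012",
  squeeze=40,
)

```text
t: 16.18
eef_pos: [0.5526, 0.2224, 0.2055]
ee_rot: [-3.141, 0.001, -1.832]
force: [-0.2, -0.6, -0.4]
width: 0.0328
gripper_force: 0.0
```

Call:
move_arm(
  rows="0 0 0 0 0 0 0.012;0 0 0 0 0 0 0.012;0 0 0 0 0 0 0.012",
)

```text
t: 16.55
eef_pos: [0.5525, 0.2223, 0.205]
ee_rot: [-3.141, 0.001, -1.832]
force: [-0.0, 1.0, 1.5]
width: 0.0211
gripper_force: 40.0
```

```bash
python3 -c "
from h import *
to(.538,.169,.205,-105)"
```

```text
t 16.55 pos [0.5525 0.2223 0.205 ] rot [-1.7996e+02  4.0000e-02 -1.0498e+02] q [ 0.71  0.23 -0.18  0.   -1.16 -0.97] F [-0.01  0.96  1.49] M [ 0.21  0.1  -0.04] w 0.0211 g 40.0
shift tool [0.0552 0.0002 0.    ] turn z 0.02
```

Gripped at 21 mm. Starting to wind: tool kept upright, 55 mm circle, 15° per row, sinking 0.2 mm per row.

Call:
move_arm(
  rows="0 0 0 0.0019 -0.0142 0.0002 0.012;0 0 0 0.0055 -0.0133 0.0002 0.012;0 0 0 0.0087 -0.0114 0.0002 0.012;0 0 0 0.0114 -0.0087 0.0002 0.012",
)

```text
t: 17.05
eef_pos: [0.591, 0.1826, 0.2039]
ee_rot: [3.14, -0.001, -1.832]
force: [-8.5, 2.1, 8.7]
width: 0.0209
gripper_force: 40.1
```

```bash
cat >> h.py <<'E'
def st(cx=.538,cy=.169):
    s=arm.get_state(); p=s["eef_pos"]; r=p[:2]-[cx,cy]; R=np.hypot(*r); u=r/R; cw=np.array([u[1],-u[0]])
    F=s["force"]; print("t",round(s["t"],2),"theta",round((75-np.degrees(np.arctan2(r[1],r[0])))%360,1),"R",round(R*1e3,1),"z",round(p[2],4),"F tan(resist)",round(-F[:2]@cw,2),"rad",round(F[:2]@u,2),"z",round(F[2],2),"rot",np.degrees(s["ee_rot"]).round(2),"qd",abs(s["qd"]).max().round(3),"w",round(s["width"],4))
E
python3 -c "
from h import *
st()"
```

```text
t 17.05 theta 60.6 R 54.7 z 0.2039 F tan(resist) 4.2 rad -7.7 z 8.67 rot [ 1.7990e+02 -4.0000e-02 -1.0499e+02] qd 0.189 w 0.0209
```

Call:
move_arm(
  rows="0 0 0 0.0133 -0.0055 0.0002 0.012;0 0 0 0.0142 -0.0019 0.0002 0.012;0 0 0 0.0142 0.0019 0.0002 0.012;0 0 0 0.0133 0.0055 0.0002 0.012;0 0 0 0.0114 0.0087 0.0002 0.012;0 0 0 0.0087 0.0114 0.0002 0.012;0 0 0 0.0055 0.0133 0.0002 0.012;0 0 0 0.0019 0.0142 0.0002 0.012",
)

```text
t: 18.05
eef_pos: [0.5244, 0.1153, 0.2028]
ee_rot: [-3.139, 0.0, -1.833]
force: [5.2, 0.9, 3.1]
width: 0.0215
gripper_force: 40.0
```

```bash
python3 -c "
from h import *
st()"
```

```text
t 18.05 theta 179.2 R 55.4 z 0.2028 F tan(resist) 4.8 rad -2.1 z 3.12 rot [-1.7988e+02  2.0000e-02 -1.0501e+02] qd 0.224 w 0.0215
```

Call:
move_arm(
  rows="0 0 0 -0.0019 0.0142 0.0003 0.012;0 0 0 -0.0055 0.0133 0.0002 0.012;0 0 0 -0.0087 0.0114 0.0002 0.012;0 0 0 -0.0114 0.0087 0.0002 0.012;0 0 0 -0.0133 0.0055 0.0003 0.012;0 0 0 -0.0142 0.0019 0.0002 0.012",
)

```text
t: 18.8
eef_pos: [0.4834, 0.1822, 0.2013]
ee_rot: [3.141, -0.003, -1.832]
force: [1.0, -5.0, 7.6]
width: 0.0213
gripper_force: 40.0
```

Call:
move_arm(
  rows="0 0 0 -0.0142 -0.0019 0.0002 0.012;0 0 0 -0.0133 -0.0055 0.0002 0.012;0 0 0 -0.0114 -0.0087 0.0003 0.012;0 0 0 -0.0087 -0.0114 0.0002 0.012;0 0 0 -0.0055 -0.0133 0.0002 0.012;0 0 0 -0.0019 -0.0142 0.0002 0.012",
)

```text
t: 19.55
eef_pos: [0.5509, 0.2228, 0.1998]
ee_rot: [3.14, -0.001, -1.831]
force: [-4.1, 1.3, 8.9]
width: 0.0216
gripper_force: 40.0
```

```bash
python3 - <<'E'
from h import *
st()
p,d=arm.grab_frame("scene"); P=cloud("scene",d); cv2.imwrite("pics/s7.png",p)
m=[int(round(v)) for v in proj("scene",[.538,.169,.211])]; W=P[m[1]-4:m[1]+5,m[0]-5:m[0]+6].reshape(-1,3); print("hub top window z",np.percentile(W[:,2],[10,50,90]).round(4))
cv2.imwrite("pics/c7.png",cv2.resize(p[200:320,365:499],None,fx=4,fy=4,interpolation=cv2.INTER_CUBIC))
E
```

```text
t 19.55 theta 358.5 R 55.3 z 0.1998 F tan(resist) 4.27 rad 0.36 z 8.91 rot [ 1.7989e+02 -4.0000e-02 -1.0493e+02] qd 0.205 w 0.0216
hub top window z [0.2109 0.2131 0.2988]
```

View pics/c7.png

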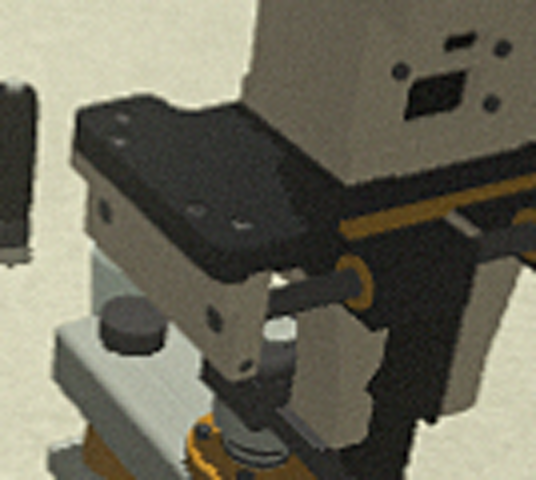

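Scene crop: the hub at (275,365) sits on the collar at (250,420), still seated. One turn done, running free at about 4.3 N. Second turn.

Call:
move_arm(
  rows="0 0 0 0.0019 -0.0142 0.0002 0.012;0 0 0 0.0055 -0.0133 0.0002 0.012;0 0 0 0.0087 -0.0114 0.0002 0.012;0 0 0 0.0114 -0.0087 0.0002 0.012;0 0 0 0.0133 -0.0055 0.0002 0.012;0 0 0 0.0142 -0.0019 0.0002 0.012",
)

```text
t: 20.35
eef_pos: [0.5908, 0.1558, 0.1988]
ee_rot: [3.142, 0.002, -1.832]
force: [-1.9, 5.6, 8.2]
width: 0.0213
gripper_force: 40.0
```

Call:
move_arm(
  rows="0 0 0 0.0142 0.0019 0.0002 0.012;0 0 0 0.0133 0.0055 0.0002 0.012;0 0 0 0.0114 0.0087 0.0002 0.012;0 0 0 0.0087 0.0114 0.0002 0.012;0 0 0 0.0055 0.0133 0.0002 0.012;0 0 0 0.0019 0.0142 0.0002 0.012",
)

```text
t: 21.1
eef_pos: [0.5235, 0.1156, 0.1977]
ee_rot: [-3.14, -0.0, -1.832]
force: [4.8, 1.0, 4.8]
width: 0.0216
gripper_force: 40.0
```

Call:
move_arm(
  rows="0 0 0 -0.0019 0.0142 0.0003 0.012;0 0 0 -0.0055 0.0133 0.0002 0.012;0 0 0 -0.0087 0.0114 0.0002 0.012;0 0 0 -0.0114 0.0087 0.0002 0.012;0 0 0 -0.0133 0.0055 0.0003 0.012;0 0 0 -0.0142 0.0019 0.0002 0.012",
)

```text
t: 21.85
eef_pos: [0.4833, 0.1821, 0.1962]
ee_rot: [3.141, -0.003, -1.832]
force: [0.7, -4.9, 9.5]
width: 0.0213
gripper_force: 40.0
```

Call:
move_arm(
  rows="0 0 0 -0.0142 -0.0019 0.0002 0.012;0 0 0 -0.0133 -0.0055 0.0002 0.012;0 0 0 -0.0114 -0.0087 0.0002 0.012;0 0 0 -0.0087 -0.0114 0.0002 0.012;0 0 0 -0.0055 -0.0133 0.0002 0.012;0 0 0 -0.0019 -0.0142 0.0002 0.012",
)

```text
t: 22.6
eef_pos: [0.5507, 0.2228, 0.1947]
ee_rot: [3.14, -0.001, -1.831]
force: [-3.9, 1.6, 9.3]
width: 0.0213
gripper_force: 40.0
```

```bash
python3 -c "
from h import *
st()"
```

```text
t 22.6 theta 358.3 R 55.3 z 0.1947 F tan(resist) 4.2 rad 0.65 z 9.26 rot [ 1.7989e+02 -4.0000e-02 -1.0492e+02] qd 0.206 w 0.0213
```

Call:
move_arm(
  rows="0 0 0 0.0019 -0.0142 0.0002 0.012;0 0 0 0.0055 -0.0133 0.0002 0.012;0 0 0 0.0087 -0.0114 0.0002 0.012;0 0 0 0.0114 -0.0087 0.0002 0.012;0 0 0 0.0133 -0.0055 0.0002 0.012;0 0 0 0.0142 -0.0019 0.0002 0.012",
)

```text
t: 23.35
eef_pos: [0.5907, 0.1557, 0.1938]
ee_rot: [3.142, 0.001, -1.832]
force: [-1.1, 4.8, 8.0]
width: 0.0212
gripper_force: 40.0
```

Call:
move_arm(
  rows="0 0 0 0.0142 0.0019 0.0002 0.012;0 0 0 0.0133 0.0055 0.0002 0.012;0 0 0 0.0114 0.0087 0.0002 0.012;0 0 0 0.0087 0.0114 0.0002 0.012;0 0 0 0.0055 0.0133 0.0002 0.012;0 0 0 0.0019 0.0142 0.0002 0.012",
)

```text
t: 24.1
eef_pos: [0.5235, 0.1156, 0.1928]
ee_rot: [-3.14, -0.0, -1.832]
force: [4.4, 0.7, 4.9]
width: 0.0214
gripper_force: 40.0
```

Call:
move_arm(
  rows="0 0 0 -0.0019 0.0142 0.0003 0.012;0 0 0 -0.0055 0.0133 0.0002 0.012;0 0 0 -0.0087 0.0114 0.0002 0.012",
)

```text
t: 24.48
eef_pos: [0.4896, 0.1408, 0.192]
ee_rot: [-3.141, -0.001, -1.832]
force: [5.6, -3.1, 4.7]
width: 0.0213
gripper_force: 40.0
```

```bash
python3 -c "
from h import *
st()"
```

```text
t 24.48 theta 224.8 R 56.0 z 0.192 F tan(resist) 5.44 rad -3.27 z 4.7 rot [-1.7995e+02 -7.0000e-02 -1.0497e+02] qd 0.244 w 0.0213
```

Call:
move_arm(
  rows="0 0 0 -0.0114 0.0087 0.0002 0.012",
)

```text
t: 24.6
eef_pos: [0.484, 0.1539, 0.1918]
ee_rot: [-3.141, -0.002, -1.832]
force: [4.0, -3.8, 6.2]
width: 0.021
gripper_force: 40.0
```

```bash
python3 -c "
from h import *
st()"
```

```text
t 24.6 theta 239.4 R 56.1 z 0.1918 F tan(resist) 4.74 rad -2.84 z 6.23 rot [-1.7997e+02 -1.1000e-01 -1.0497e+02] qd 0.234 w 0.021
```

Call:
move_arm(
  rows="0 0 0 -0.0133 0.0055 0.0003 0.012;0 0 0 -0.0142 0.0019 0.0002 0.012",
)

```text
t: 24.85
eef_pos: [0.4833, 0.1821, 0.1912]
ee_rot: [3.141, -0.003, -1.832]
force: [2.1, -5.2, 8.8]
width: 0.0216
gripper_force: 40.0
```

```bash
python3 -c "
from h import *
st()"
```

```text
t 24.85 theta 268.4 R 56.2 z 0.1912 F tan(resist) 4.6 rad -3.29 z 8.76 rot [ 179.96   -0.18 -104.96] qd 0.153 w 0.0216
```

Still free at 990°. Two more rows.

Call:
move_arm(
  rows="0 0 0 -0.0142 -0.0019 0.0002 0.012;0 0 0 -0.0133 -0.0055 0.0002 0.012",
)

```text
t: 25.1
eef_pos: [0.497, 0.2072, 0.1907]
ee_rot: [3.139, -0.003, -1.832]
force: [-2.5, -2.9, 9.6]
width: 0.0212
gripper_force: 40.0
```

```bash
python3 -c "
from h import *
st()"
```

```text
t 25.1 theta 298.0 R 56.1 z 0.1907 F tan(resist) 3.83 rad -0.12 z 9.55 rot [ 1.7988e+02 -1.6000e-01 -1.0495e+02] qd 0.202 w 0.0212
```

Call:
move_arm(
  rows="0 0 0 -0.0114 -0.0087 0.0002 0.012;0 0 0 -0.0087 -0.0114 0.0002 0.012",
)

```text
t: 25.35
eef_pos: [0.5218, 0.2223, 0.1902]
ee_rot: [3.139, -0.001, -1.831]
force: [-4.5, -0.3, 10.6]
width: 0.0214
gripper_force: 40.0
```

```bash
python3 -c "
from h import *
st()"
```

```text
t 25.35 theta 328.1 R 55.7 z 0.1902 F tan(resist) 4.38 rad 1.0 z 10.57 rot [ 1.7987e+02 -8.0000e-02 -1.0493e+02] qd 0.234 w 0.0214
```

Call:
move_arm(
  rows="0 0 0 -0.0055 -0.0133 0.0002 0.012;0 0 0 -0.0019 -0.0142 0.0002 0.012",
)

```text
t: 25.6
eef_pos: [0.5508, 0.2228, 0.1897]
ee_rot: [3.14, -0.001, -1.831]
force: [-4.9, 1.9, 9.7]
width: 0.0214
gripper_force: 40.0
```

```bash
python3 -c "
from h import *
st()"
```

```text
t 25.6 theta 358.3 R 55.3 z 0.1897 F tan(resist) 5.21 rad 0.73 z 9.74 rot [ 1.7989e+02 -4.0000e-02 -1.0493e+02] qd 0.205 w 0.0214
```

Call:
move_arm(
  rows="0 0 0 0.0019 -0.0142 0.0002 0.012",
)

```text
t: 25.72
eef_pos: [0.5642, 0.2174, 0.1896]
ee_rot: [3.14, -0.0, -1.831]
force: [-3.2, 1.9, 9.1]
width: 0.0213
gripper_force: 40.0
```

```bash
python3 -c "
from h import *
st()"
```

```text
t 25.73 theta 13.4 R 55.0 z 0.1896 F tan(resist) 3.73 rad 0.2 z 9.08 rot [ 1.7990e+02 -2.0000e-02 -1.0493e+02] qd 0.185 w 0.0213
```

Not in contact yet, at 1095°. Two more rows; the most these could add after contact is 7 N.

Call:
move_arm(
  rows="0 0 0 0.0055 -0.0133 0.0002 0.012;0 0 0 0.0087 -0.0114 0.0002 0.012",
)

```text
t: 25.98
eef_pos: [0.5847, 0.1973, 0.1893]
ee_rot: [3.14, 0.0, -1.831]
force: [-1.8, 2.9, 8.4]
width: 0.0213
gripper_force: 40.0
```

```bash
python3 -c "
from h import *
st()"
```

```text
t 25.98 theta 43.8 R 54.6 z 0.1893 F tan(resist) 3.47 rad -0.05 z 8.41 rot [ 1.7993e+02  2.0000e-02 -1.0493e+02] qd 0.201 w 0.0213
```

Call:
move_arm(
  rows="0 0 0 0.0114 -0.0087 0.0002 0.012;0 0 0 0.0133 -0.0055 0.0002 0.012",
)

```text
t: 26.22
eef_pos: [0.5924, 0.1701, 0.189]
ee_rot: [3.141, 0.002, -1.832]
force: [-2.2, 7.1, 9.7]
width: 0.0217
gripper_force: 40.0
```

```bash
python3 -c "
from h import *
st()"
```

```text
t 26.23 theta 73.8 R 54.4 z 0.189 F tan(resist) 7.18 rad -2.0 z 9.69 rot [ 1.7997e+02  9.0000e-02 -1.0495e+02] qd 0.175 w 0.0217
```

Contact, at +2.7 N. Half rows of 7.5° now.

Call:
move_arm(
  rows="0 0 0 0.0071 -0.0014 0.0001 0.012",
)

```text
t: 26.35
eef_pos: [0.5921, 0.1635, 0.1891]
ee_rot: [-3.142, 0.003, -1.832]
force: [0.1, 10.1, 9.1]
width: 0.0215
gripper_force: 40.0
```

```bash
python3 -c "
from h import *
st()"
```

```text
t 26.35 theta 80.8 R 54.3 z 0.1891 F tan(resist) 10.02 rad -0.92 z 9.15 rot [-180.      0.19 -104.97] qd 0.075 w 0.0215
```

Call:
move_arm(
  rows="0 0 0 0.0038 -0.0004 0.0001 0.012",
)

```text
t: 26.48
eef_pos: [0.5917, 0.1606, 0.1891]
ee_rot: [-3.141, 0.004, -1.832]
force: [-0.2, 11.5, 8.1]
width: 0.0215
gripper_force: 40.0
```

```bash
python3 -c "
from h import *
st()"
```

```text
t 26.48 theta 83.9 R 54.4 z 0.1891 F tan(resist) 11.36 rad -1.94 z 8.09 rot [-179.97    0.26 -104.95] qd 0.038 w 0.0215
```

That is +6.6 N, a firm grip. Hold briefly, then let go and rise.

Call:
move_arm(
  rows="0 0 0 0 0 0 0.012;0 0 0 0 0 0 0.012;0 0 0 0 0 0 0.03;0 0 0 0 0 0 0.05;0 0 0 0 0 0 0.05;0 0 0 0 0 0 0.05;0 0 0 0 0 0 0.05;0 0 0 0 0 0 0.05",
)

```text
t: 27.48
eef_pos: [0.5918, 0.1579, 0.1882]
ee_rot: [3.141, -0.0, -1.833]
force: [-0.2, 0.1, 0.1]
width: 0.0499
gripper_force: 0.0
```

Call:
move_arm(
  rows="0 0 0 0 0 -0.01 0.05;0 0 0 0 0 -0.03 0.05;0 0 0 0 0 -0.04 0.05;0 0 0 0 0 -0.03 0.05;0 0 0 0 0 0 0.05;0 0 0 0 0 0 0.05",
)

```text
t: 28.22
eef_pos: [0.5916, 0.158, 0.2982]
ee_rot: [3.141, 0.0, -1.832]
force: [-0.1, 0.2, -0.3]
width: 0.0502
gripper_force: 0.0
```

```bash
python3 - <<'E'
from h import *
st()
p,d=arm.grab_frame("scene"); P=cloud("scene",d)
cv2.imwrite("pics/c8.png",cv2.resize(p[190:340,350:530],None,fx=4,fy=4,interpolation=cv2.INTER_CUBIC))
Q=P.reshape(-1,3);k=np.linalg.norm(Q[:,:2]-[.538,.169],axis=1)<.01
print("hub top z",np.median(Q[k&(Q[:,2]>.18)&(Q[:,2]<.23)],0).round(4),"expected",.19-.005*1160/360+.026)
k=np.linalg.norm(Q[:,:2]-[.592,.1606],axis=1)<.02; b=Q[k&(Q[:,2]<.26)]; print("handle top",np.percentile(b[:,2],98),"exp",.19-.0161+.0725)
E
```

```text
t 28.23 theta 86.6 R 54.7 z 0.2982 F tan(resist) 0.16 rad -0.09 z -0.31 rot [ 1.7999e+02  2.0000e-02 -1.0499e+02] qd 0.017 w 0.0502
hub top z [0.5404 0.1706 0.2015] expected 0.1998888888888889
handle top 0.2464611940695016 exp 0.2464
```

View pics/c8.png

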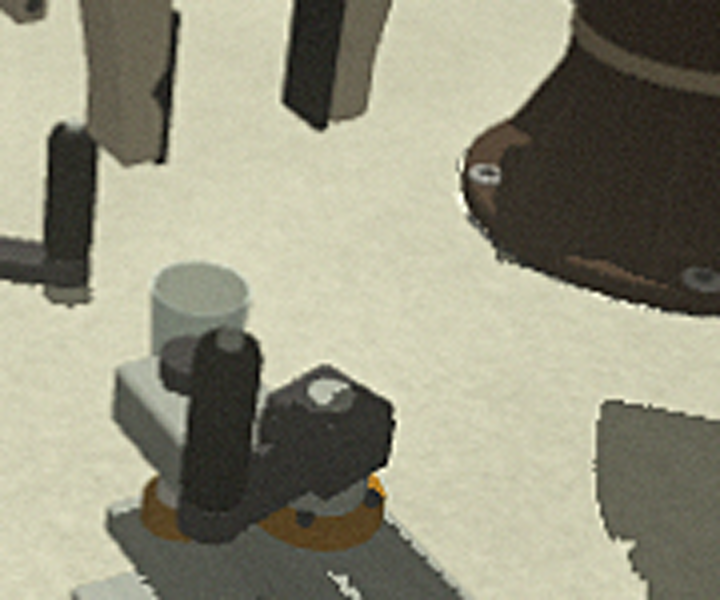

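The picture shows the crank seated level on the collar, with its handle upright at (225,430), its hub at (330,430), and the gripper clear. Handing in.

```bash
python3 -c "
from station import arm
print(arm.job_done())"
```

```text
the job is handed in; nothing more can be done
None
```

The crank is fully home on the square and was wound about 3.2 turns, until the handle needed 6.6 N more than running free (firm range 4 to 9 N). I then let go, and the job was handed in at about 28 s; the hand-in gave no verdict, so the result is not confirmed.

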